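# Lock the seal chest

### The job

Lock the calligraphy studio's seal chest for the night: turn the brass disc on its lid by its red posts until the slot lines up with the steel bar, and only then push the bar by its blue stud through the disc and fully home into the keeper on the far side. Push with the fingertips only, do not lift the bar, leave everything else where it stands, and move clear at the end.

Things in the scene. Friction and masses are not known exactly. Their poses are not given: they have to be found in the camera images.
- chest: Fixed low seal chest of brown wood, 346 x 196 mm, 60 mm tall, with a flat deck 60 mm above the table. Origin: centre of its underside; x runs along its length, the way the bar is pushed; z up. On the deck along y = 0 lie guide, disc (axis at x = +70 mm) and keeper. Position and yaw vary.
- guide (a point): Middle of the bar's dark steel guide, at deck height; 44 mm long (chest x -18 to +26 mm), 32.5 mm wide over all, 18 mm tall over its two straps, 16.5 mm between its rails.
- keeper_stop (a point): Inner face of the keeper's end wall, the stop for the bar's nose, 6 mm above the deck at chest x = +140 mm. The dark steel keeper reaches 26 mm back from it towards the disc and 8 mm beyond; 36 mm wide, 18 mm tall, 20 mm between its rails.
- lock_disc (a joint): Turn of the brass disc about its vertical axis, rad, anticlockwise from above positive. At 0 and at pi its slot (18 mm wide, open at the top, right across through the centre) is in line with the bar; either will do. Starts 0.6 to 2.54, range -0.4 to 3.54. Light friction (about 1.3 N at a post) holds it where it is left.
- disc_centre (a point): Centre of the disc's top face, 78 mm above the table (18 mm above the deck). Disc 76 mm in diameter, 18 mm thick. This frame turns with the disc: its x axis lies along the slot, whose mouths are flared to 24 mm.
- post_a (a point): Centre of the top of one of the two upright red turning posts, 10 mm in diameter and 28 mm tall, standing on the disc's top face 30 mm from the axis, square to the slot (at +y of disc_centre). Top 106 mm above the table.
- post_b (a point): The same for the opposite red post (at -y of disc_centre).
- bar: Loose sliding steel bar, 168 mm long, 14 mm wide, 12 mm tall, about 0.2 kg, lying on the deck in the guide, under its straps. Origin: centre of its underside; x points to its nose. It starts with its nose 46 to 60 mm short of the disc's axis. It slides with light friction, a few newtons, and a disc out of line blocks it. Fully home, its nose touches the stop.
- bar_nose (a point): Tip of the bar's nose, at mid height (tapered over the last 14 mm from 14 to 6 mm wide); +84 mm along the bar's x.
- bar_stud (a point): Centre of the top of the upright blue stud near the bar's tail, 12 mm in diameter, standing 28 mm above the bar's top; -77 mm along the bar's x, top 100 mm above the table. The bar's tail ends 7 mm behind its axis.
- seal_stone: Bystander: reddish seal stone, 24 x 24 x 46 mm, standing on the deck, 72 mm to the chest's +y side. Origin: centre of underside.
- paste_jar: Bystander: round lidded jar, 41 mm wide, 27 mm tall, standing on the deck, about 70 mm to the chest's -y side. Origin: centre of underside.
- inkstone: Bystander: black oval inkstone with a hollow, 120 x 84 x 24 mm, on the table. Origin: centre of underside.
- paperweight: Bystander: dark wooden paperweight, 200 x 26 x 29 mm, on the table, long side along x. Origin: centre of underside.
- tea_cup: Bystander: white cup, 72 mm wide, 55 mm tall. Origin: centre of underside.
- brush_jar: Bystander: blue jar, 90 mm wide, 120 mm tall, with brushes up to 235 mm. Origin: centre of underside.
- water_dropper: Bystander: green glass water dropper, 68 mm wide, 62 mm tall. Origin: centre of underside.
Mind the look-alikes: they are no part of the job. There is more than one size of the bar; the one meant has the size given above.

How it is judged:
On the way:
1. the disc's slot is lined up with the bar (within 0.17 rad) while the bar's nose is still short of the disc (angle between the x axis of disc_centre and the x axis of chest, either way round below 0.17 rad and x of bar_nose in the frame of chest below 0.034 m), for 0.2 s.
At the end, for the whole second after the job is handed in: The bar lies at rest through the disc's slot with its nose inside the keeper, within 6 mm of the stop, flat on the deck (within 6 mm), and the slot is in line with it (within 0.17 rad) (angle between the x axis of disc_centre and the x axis of chest, either way round below 0.17 rad and x of bar_nose in the frame of chest above 0.134 m and y of bar_nose in the frame of chest between -0.009 and 0.009 m and z of bar_nose in the frame of chest below 0.072 m and z of bar_stud in the frame of chest below 0.106 m and linear speed of bar below 0.01 m/s); the robot touches nothing.
It fails at once if the bar is lifted (nose or stud more than 8 mm above where it slides) (z of bar_nose in the frame of chest above 0.074 m or z of bar_stud in the frame of chest above 0.108 m).
It fails at once if one of the other things is moved by more than 20 mm or lifted (distance of any of seal_stone, paste_jar, inkstone, paperweight, tea_cup, brush_jar, water_dropper from where it was at the start of the episode above 0.02 m).
It fails at once if one of the other things is tipped by more than 0.4 rad (angle between any of seal_stone, paste_jar, inkstone, paperweight, tea_cup, brush_jar, water_dropper's own z axis and vertical above 0.4 rad).
It also fails if it takes over 64 s, if anything falls off the work surface, if the arm or the gripper's body presses on something with over 40 N, if the wrist force passes 120 N, or if a joint passes its speed limit or range.

### The arm

A 7-joint arm with a two-finger parallel gripper is mounted at the origin on the work surface. World frame = base frame: x ahead of the robot, y to its left, z up, the work surface at z = 0. Lengths are in m, angles in rad, forces in N, time in s.
With the tool pointing down it reaches from about 0.35 to 0.9 m from the base axis. Payload 7.2 kg.
Tool frame: the origin (TCP) lies midway between the tips of the shut fingers; the grasp point (between the pads) lies 19 mm behind it; x points along the fingers, y is the direction in which the jaws open and shut, and the axes are right-handed (so a half turn about x gives the same grasp; the last joint's range is limited). The gripper opens to 88 mm and grips with 3 to 60 N. Pads are 20 mm wide; open, the fingers measure 115 mm over their backs; the gripper's body (75 mm by 178 mm) begins 61 mm behind the grasp point.
Start: joints at [-1.224, 0.411, -0.013, 1.596, 0.006, 1.134, -0.082], TCP at [0.252, 0.572, 0.223] pointing down, gripper open.
Joint ranges: [-2.95, 2.95], [-0.29, 1.99], [-1.47, 1.44], [0.14, 2.54], [-1.03, 4.17], [0.13, 1.85], [-2.86, 2.86]. Speed limits (rad/s): [2.39, 2.39, 3.01, 3.01, 3.14, 3.14, 3.14].

### API

Orientations are given as a unit quaternion [w, x, y, z].
In Python, from plant import arm, eyes, job gives the robot as it stands.
- The arm moves only by the tool apply_moves, never from a script. Its argument "motion" is a list of rows, each a list of 3 entries, a list of its own where there are three numbers: the shift along the tool's x, y, z in cm, then the turn, a rotation vector about the tool's x, y, z in rad, then the finger opening in cm, from 0 to 8.78. In form: [[[dx, dy, dz], [rx, ry, rz], fingers], ...]. A call has 1 to 5 rows; each row is the pose to reach, as a shift and turn from the pose measured when the call began, along the tool's axes at that moment; what a row does not reach only later rows make up. A row lasts 1/10 s, in which the tool goes at most 50 mm and 8.59 degrees, less where a joint would pass 70% of its speed; a pose out of reach is approached as far as the arm can. A call with a gripper value outside its range is refused whole. The fingers move at their own pace and stop on an object; the grip force is fixed at half the most. Time passes only in rows, so rows that repeat a pose let the fingers close. It gives the time, the measured TCP pose, the force and the opening at its end, in the units of the state.
- arm.read_state(): the state, without advancing time (a new reading comes with each control period).
- eyes.snapshot(name): name is "side" or "top"; returns a dict with "frame" (420x560x3 uint8, blue, green, red), "mtx" (3x3 intrinsics, pixels), "k1" (the pictures are not rectified: a ray, as slopes to the right and down, at radius r is drawn at 1 + k1 r^2 times it, then the intrinsics apply), "origin" and "attitude" of the camera in the world. Camera axes: x right, y down, z forward; pixel columns grow to the right and rows downward; lengths in m; the calibration is good to about 2 mm. A picture is of the moment at which its call begins. There is no depth.
- job.close_job(): hands the job in, once; it reports no verdict.
The state is a dict: "clock": time; "qpos": joint angles; "joint_vel": joint speeds; "tau": joint torques, N m; "eef_pos": TCP position; "orientation": TCP orientation; "force": force on the tool from outside, world axes, zero at the start; "wrist_torque": the same for the moment, N m; "width": finger opening in m.
Only numpy, scipy, OpenCV 4.12 (cv2) and the standard library are available. Lean on these libraries where they do the work, as an engineer would, in place of code of your own. Each camera call takes 0.05 s, during which the arm holds its last target.

## Working session

There is one attempt and no reset: what is moved stays moved. The work goes in short steps, Python scripts to look and compute and a tool call to move; the robot and the scene stay as the last step left them, time stands still between calls to the robot, and variables do not carry over. Pictures are saved under pics/ and viewed, and the job is handed in when it is done.

Besides the shell and the picture viewer there is one more tool, called in YAML: its name, and indented under it one key for each argument. apply_moves: Moves the arm, as the interface text tells. Its arguments: {"type":"object","properties":{"motion":{"type":"array"}},"required":["motion"]}

```bash
mkdir -p pics
cat > h.py <<'E'
import numpy as np, cv2, pickle
from plant import arm, eyes, job
from scipy.spatial.transform import Rotation as R
def snap(n,tag):
    s=eyes.snapshot(n); pickle.dump(s,open(f'pics/{tag}.pkl','wb')); cv2.imwrite(f'pics/{tag}.png',s['frame']); return s
E
python3 - <<'E'
from h import *
for n in('side','top'):
    s=snap(n,n+'0'); print(s['mtx'],s['k1'],s['origin'],s['attitude'])
print(arm.read_state())
E
```

```text
[[438.62002566   0.         280.85492735]
 [  0.         438.62002566 208.07152644]
 [  0.           0.           1.        ]] -0.049572387244035544 [ 0.13397249 -0.87102833  0.89487534] [-0.39833975  0.89736827 -0.17338005  0.07742733]
[[475.33799214   0.         281.90435832]
 [  0.         475.33799214 207.47887431]
 [  0.           0.           1.        ]] 0.011606062817451263 [ 0.12783462 -0.04878455  1.49636827] [ 0.07648656 -0.69690682  0.70849194 -0.08068374]
{'clock': 0.1, 'qpos': array([-1.22417387,  0.41182626, -0.0127483 ,  1.5969431 ,  0.00560209,
        1.13434401, -0.08219226]), 'joint_vel': array([-0.00055771, -0.00351415,  0.00055282, -0.00176517, -0.00026863,
        0.00195263,  0.00047765]), 'tau': array([ 2.64984788e-03, -5.89098358e+01,  6.43851086e-01, -2.91713905e+01,
       -5.37569588e-02,  1.44002790e-02,  7.04184785e-06]), 'eef_pos': array([0.25172107, 0.57155788, 0.22189611]), 'orientation': array([ 0.69188032,  0.14507017,  0.69203205, -0.14610927]), 'force': array([0.11510911, 1.07748361, 1.00036774]), 'wrist_torque': array([ 0.06199207,  0.02898494, -0.0116746 ]), 'width': 0.0880409814573934}
```

View pics/side0.png

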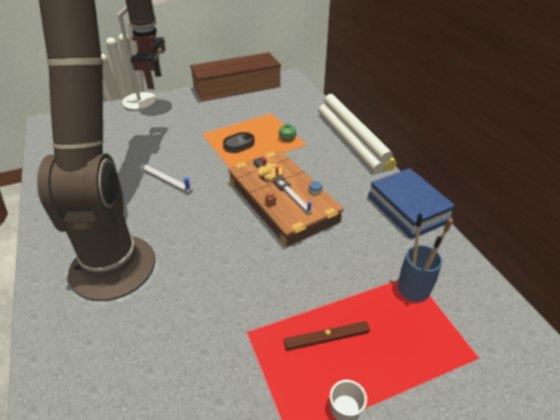

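View pics/top0.png

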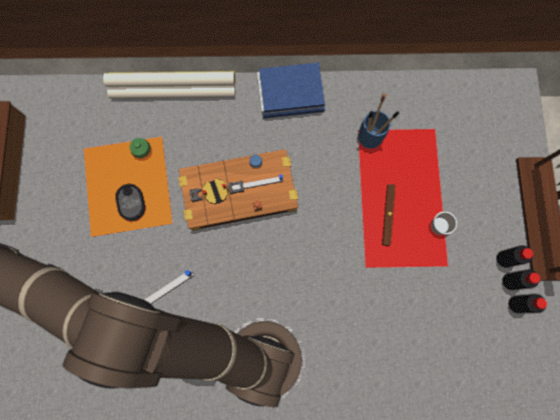

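The chest is at about top (238,189), with stud (280,178), disc (215,190) and keeper (196,195). A second blue-studded bar lies on the table at (165,290). It is not in the guide, so it is the look-alike. I'll confirm that with enlarged crops.

Run:
```python
import cv2
a=cv2.imread('pics/top0.png')[145:235,170:305]; cv2.imwrite('pics/tc.png',cv2.resize(a,None,fx=5.9,fy=5.9,interpolation=cv2.INTER_CUBIC))
a=cv2.imread('pics/side0.png')[145:245,220:350]; cv2.imwrite('pics/sc.png',cv2.resize(a,None,fx=6,fy=6,interpolation=cv2.INTER_CUBIC))
```

```text
(no output)
```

View pics/tc.png

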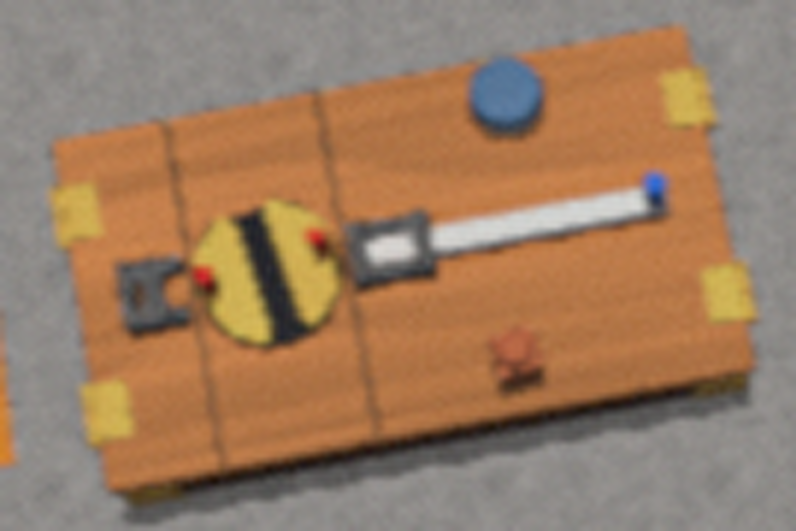

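View pics/sc.png

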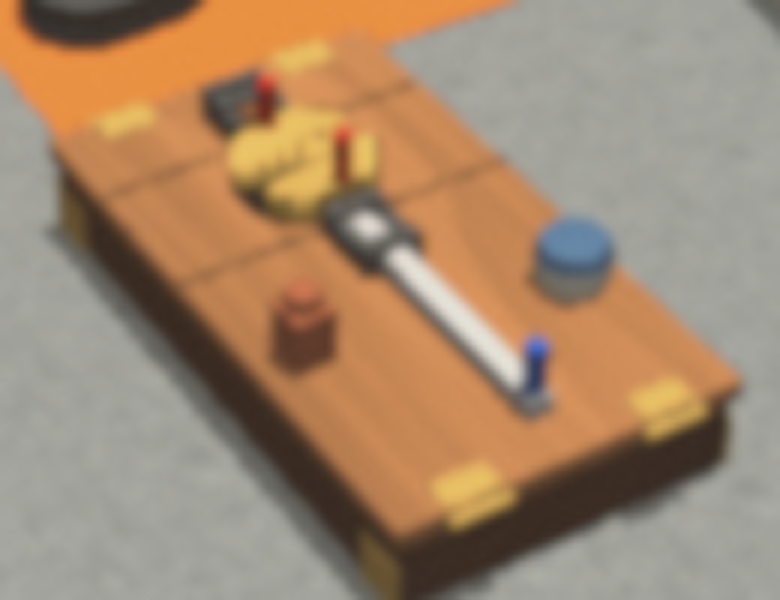

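```bash
cat >> h.py <<'E'
def ray(s,p,z):
    u=cv2.undistortPoints(np.array([[p]],float),s['mtx'],np.array([s['k1'],0,0,0,0.]))[0,0]
    w,x,y,zz=s['attitude']; d=R.from_quat([x,y,zz,w]).apply([u[0],u[1],1]); o=np.array(s['origin'])
    return o+d*(z-o[2])/d[2]
def crop(p,x0,y0,f): return ((p[0]+.5)/f-.5+x0,(p[1]+.5)/f-.5+y0)
E
python3 - <<'E'
from h import *
T=pickle.load(open('pics/top0.pkl','rb'));S=pickle.load(open('pics/side0.pkl','rb'))
def go(s,x0,y0,f,pts):
    o={}
    for k,(p,z) in pts.items():
        o[k]=ray(s,crop(p,x0,y0,f),z); print(k,o[k].round(4))
    return o
print('top')
t=go(T,170,145,5.9,dict(c1=((52,143),.06),c2=((686,28),.06),c3=((755,370),.06),c4=((105,490),.06),p1=((316,236),.106),p2=((203,274),.106),stud=((655,181),.1),disc=((267,272),.078),seal=((515,342),.106),jar=((506,93),.087)))
print('side')
s=go(S,220,145,6,dict(c2=((740,385),.06),c3=((403,540),.06),c4=((55,145),.06),p1=((343,132),.106),p2=((266,80),.106),stud=((537,343),.1),seal=((303,288),.106),jar=((575,236),.087)))
for o in (t,):
    c=[o[k][:2] for k in('c1','c2','c3','c4')]
    print(np.mean(c,0),[np.linalg.norm(c[i]-c[(i+1)%4]) for i in range(4)], [np.arctan2(*(c[i]-c[j])[::-1]) for i,j in((0,1),(3,2))])
for o in(t,s):
    d=o['p1']-o['p2'];print('posts',np.linalg.norm(d),np.arctan2(d[1],d[0]),(o['p1']+o['p2'])/2)
    d=(o['p1']+o['p2'])/2-o['stud'];print('stud->disc',np.linalg.norm(d[:2]),np.arctan2(d[1],d[0]))
E
```

```text
top
c1 [0.5832 0.2639 0.06  ]
c2 [ 0.6428 -0.076   0.06  ]
c3 [ 0.4529 -0.1086  0.06  ]
c4 [0.3944 0.2306 0.06  ]
p1 [0.5166 0.117  0.106 ]
p2 [0.4974 0.1746 0.106 ]
stud [ 0.5451 -0.0576  0.1   ]
disc [0.5054 0.1457 0.078 ]
seal [0.4591 0.0152 0.106 ]
jar [0.5985 0.0201 0.087 ]
side
c2 [ 0.6412 -0.0826  0.06  ]
c3 [ 0.4543 -0.1179  0.06  ]
c4 [0.3953 0.2182 0.06  ]
p1 [0.5176 0.1149 0.106 ]
p2 [0.4973 0.1709 0.106 ]
stud [ 0.544  -0.0603  0.1   ]
seal [0.456  0.0093 0.106 ]
jar [0.6009 0.018  0.087 ]
[0.51832297 0.07747049] [np.float64(0.3450500452497626), np.float64(0.19272896103047113), np.float64(0.3442430460489058), np.float64(0.19173499120862572)] [np.float64(1.7444384288500576), np.float64(1.741553665168567)]
posts 0.06070656032254103 -1.2478991953028602 [0.50700145 0.14581383 0.106     ]
stud->disc 0.20691870354478603 1.7560417833509148
posts 0.05955615715872341 -1.2223404381262417 [0.50743511 0.14288787 0.106     ]
stud->disc 0.20649661873368536 1.748844985965441
```

```bash
cat >> h.py <<'E'
def tool():
    s=arm.read_state(); w,x,y,z=s['orientation']; r=R.from_quat([x,y,z,w]); return np.array(s['eef_pos']),r,s
def delta(target,jaw):
    # tool down with jaw(y axis) at world angle jaw
    p,r,s=tool(); yy=np.array([np.cos(jaw),np.sin(jaw),0]); xx=np.array([0,0,-1.]); zz=np.cross(xx,yy)
    rt=R.from_matrix(np.c_[xx,yy,zz])
    print('shift cm',(r.inv().apply(np.array(target)-p)*100).round(2),'rot',(r.inv()*rt).as_rotvec().round(3),'pos',p.round(4),'jaw',np.arctan2(*r.as_matrix()[:2,1][::-1]).round(3),'q7',s['qpos'][6].round(3),'F',np.round(s['force'],1),'w',round(s['width'],4),'t',s['clock'])
E
python3 - <<'E'
from h import *
p,r,s=tool(); print(r.as_matrix().round(3))
for j in(1.0,2.0-np.pi,2.8,2.8-np.pi):delta([.507,.1455,.15],j)
E
```

```text
[[-0.001  0.403  0.915]
 [-0.001  0.915 -0.403]
 [-1.    -0.001  0.   ]]
shift cm [  7.24 -28.7   40.53] rot [0.156 0.    0.001] pos [0.2517 0.5716 0.2219] jaw 1.156 q7 -0.082 F [0.1 1.1 1. ] w 0.088 t 0.1
shift cm [  7.24 -28.7   40.53] rot [2.298e+00 2.000e-03 1.000e-03] pos [0.2517 0.5716 0.2219] jaw 1.156 q7 -0.082 F [0.1 1.1 1. ] w 0.088 t 0.1
shift cm [  7.24 -28.7   40.53] rot [-1.644e+00 -1.000e-03  1.000e-03] pos [0.2517 0.5716 0.2219] jaw 1.156 q7 -0.082 F [0.1 1.1 1. ] w 0.088 t 0.1
shift cm [  7.24 -28.7   40.53] rot [1.498e+00 1.000e-03 1.000e-03] pos [0.2517 0.5716 0.2219] jaw 1.156 q7 -0.082 F [0.1 1.1 1. ] w 0.088 t 0.1
```

apply_moves:
  motion:
    - [[0.5,-2.9,4],[0,0,0],4.6]
    - [[1,-5.8,8],[0,0,0],4.6]
    - [[1.5,-8.7,12],[0.05,0,0],4.6]
    - [[2,-11.6,16],[0.1,0,0],4.6]
    - [[2.5,-14.4,20],[0.156,0,0],4.6]

```text
clock: 0.6
eef_pos: [0.3772, 0.3571, 0.1968]
orientation: [0.678, 0.199, 0.678, -0.2]
force: [0.3, 0.2, 0.2]
width: 0.0511
```

Run:
```python
from h import *
delta([.507,.1455,.15],1.0)
```

```text
shift cm [  4.7  -10.74  22.37] rot [-0.002  0.     0.002] pos [0.3772 0.3571 0.1968] jaw 0.998 q7 0.174 F [0.3 0.2 0.2] w 0.0511 t 0.6
```

apply_moves:
  motion:
    - [[0.9,-2.1,4.4],[0,0,0],4.6]
    - [[1.8,-4.3,8.9],[0,0,0],4.6]
    - [[2.8,-6.4,13.4],[0,0,0],4.6]
    - [[3.7,-8.6,17.9],[0,0,0],4.6]
    - [[4.7,-10.7,22.4],[0,0,0],4.6]

```text
clock: 1.1
eef_pos: [0.5056, 0.1478, 0.1506]
orientation: [0.678, 0.199, 0.678, -0.2]
force: [0.8, 0.4, 0.1]
width: 0.046
```

Run:
```python
from h import *
delta([.507,.1455,.088],1.0)
delta([.507,.1455,.088],2.8)
for n in('side','top'):
    s=snap(n,n+'1')
a=cv2.imread('pics/side1.png')[95:245,220:350]; cv2.imwrite('pics/sc1.png',cv2.resize(a,None,fx=4,fy=4,interpolation=cv2.INTER_CUBIC))
```

```text
shift cm [ 6.26 -0.11  0.24] rot [-0.002  0.     0.002] pos [0.5056 0.1478 0.1506] jaw 0.998 q7 0.704 F [0.8 0.4 0.1] w 0.046 t 1.1
shift cm [ 6.26 -0.11  0.24] rot [-1.802e+00 -1.000e-03  1.000e-03] pos [0.5056 0.1478 0.1506] jaw 0.998 q7 0.704 F [0.8 0.4 0.1] w 0.046 t 1.1
```

View pics/sc1.png

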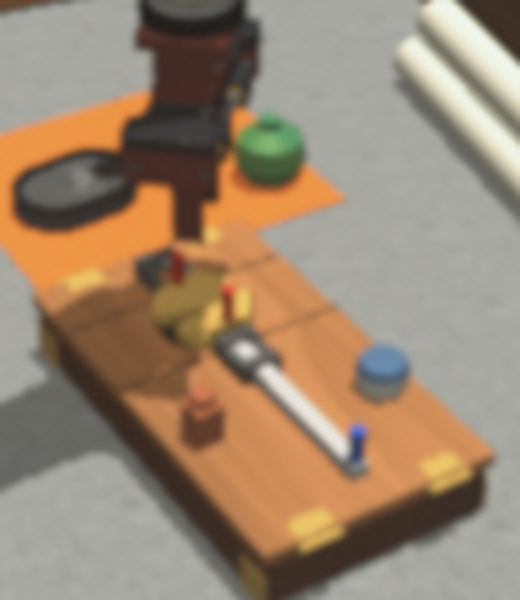

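View pics/top1.png

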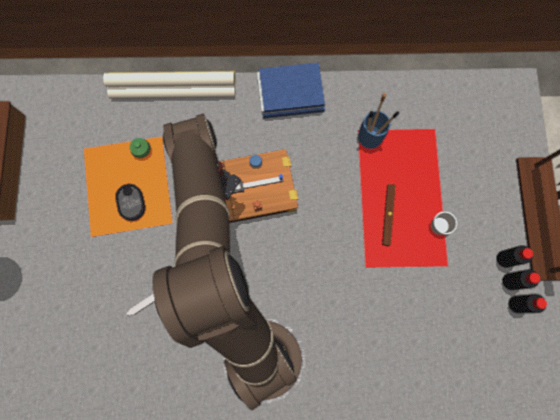

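Side crop shows the open fingers above the disc, with posts at (177,265) and (228,292) and nothing disturbed. Next I lower the fingers between the posts and turn like a paddle about the disc's axis.

apply_moves:
  motion:
    - [[2,0,0.2],[0,0,0],4.6]
    - [[4,-0.1,0.24],[0,0,0],4.6]
    - [[6.2,-0.1,0.24],[0,0,0],4.6]
    - [[6.2,-0.1,0.24],[-0.12,0,0],4.6]
    - [[6.2,-0.1,0.24],[-0.24,0,0],4.6]

```text
clock: 1.7
eef_pos: [0.5076, 0.1399, 0.0867]
orientation: [0.696, 0.116, 0.698, -0.121]
force: [0.5, -0.1, 0.3]
width: 0.0457
```

Run:
```python
from h import *
delta([.507,.1455,.088],2.0)
```

```text
shift cm [-0.13  0.51 -0.24] rot [-0.767 -0.004  0.006] pos [0.5076 0.1399 0.0867] jaw 1.233 q7 0.942 F [ 0.5 -0.1  0.3] w 0.0457 t 1.7
```

apply_moves:
  motion:
    - [[-0.1,0.5,-0.24],[-0.05,0,0],4.6]
    - [[-0.1,0.5,-0.24],[-0.15,0,0],4.6]
    - [[-0.1,0.5,-0.24],[-0.25,0,0],4.6]
    - [[-0.1,0.5,-0.24],[-0.37,0,0],4.6]
    - [[-0.1,0.5,-0.24],[-0.37,0,0],4.6]

```text
clock: 2.2
eef_pos: [0.5069, 0.1459, 0.0876]
orientation: [0.706, -0.014, 0.708, 0.01]
force: [0.5, -0.4, -0.7]
width: 0.0462
```

Run:
```python
from h import *
delta([.507,.1455,.088],2.1)
```

```text
shift cm [-0.04 -0.04  0.01] rot [-0.494 -0.005  0.005] pos [0.5069 0.1459 0.0876] jaw 1.606 q7 1.253 F [ 0.5 -0.4 -0.7] w 0.0462 t 2.2
```

apply_moves:
  motion:
    - [[0,0,0],[-0.1,0,0],4.6]
    - [[0,0,0],[-0.2,0,0],4.6]
    - [[0,0,0],[-0.3,0,0],4.6]
    - [[0,0,0],[-0.4,0,0],4.6]
    - [[0,0,0],[-0.5,0,0],4.6]

```text
clock: 2.7
eef_pos: [0.5068, 0.1461, 0.0875]
orientation: [0.68, -0.189, 0.684, 0.185]
force: [0.7, 0.7, -0.2]
width: 0.0462
```

Run:
```python
from h import *
delta([.507,.1455,.088],2.65)
snap('side','side2')
a=cv2.imread('pics/side2.png')[95:245,220:350]; cv2.imwrite('pics/sc2.png',cv2.resize(a,None,fx=4,fy=4,interpolation=cv2.INTER_CUBIC))
```

```text
shift cm [-0.05 -0.07 -0.01] rot [-0.544 -0.007  0.002] pos [0.5068 0.1461 0.0875] jaw 2.106 q7 1.689 F [ 0.7  0.7 -0.2] w 0.0462 t 2.7
```

View pics/sc2.png

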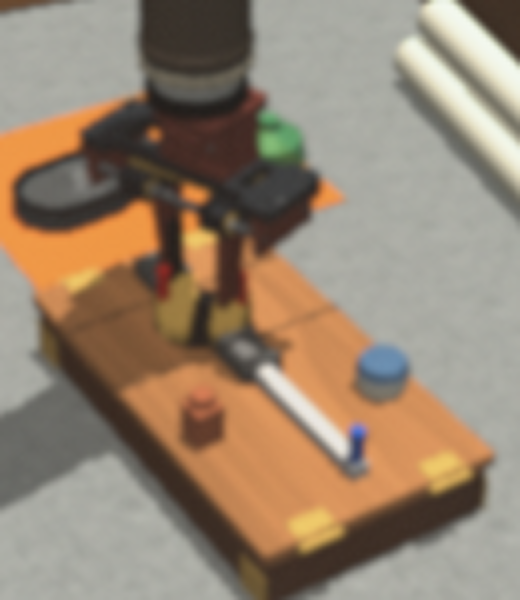

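The slot, at crop (203,315), is turning with the fingers. The left post is at (163,278) and the bar hasn't moved.

apply_moves:
  motion:
    - [[0,0,0],[-0.1,0,0],4.6]
    - [[0,0,0],[-0.2,0,0],4.6]
    - [[0,0,0],[-0.3,0,0],4.6]
    - [[0,0,0],[-0.4,0,0],4.6]
    - [[0,0,0],[-0.48,0,0],4.6]

```text
clock: 3.25
eef_pos: [0.5061, 0.1455, 0.0873]
orientation: [0.614, -0.346, 0.62, 0.344]
force: [-1.2, -1.8, 1.9]
width: 0.0461
```

Run:
```python
from h import *
delta([.507,.1455,.088],2.75)
snap('side','side3')
a=cv2.imread('pics/side3.png')[145:215,240:330]; cv2.imwrite('pics/sc3.png',cv2.resize(a,None,fx=8,fy=8,interpolation=cv2.INTER_CUBIC))
```

```text
shift cm [-0.07 -0.08  0.05] rot [-0.16  -0.009 -0.001] pos [0.5061 0.1455 0.0873] jaw 2.59 q7 2.113 F [-1.2 -1.8  1.9] w 0.0461 t 3.25
```

View pics/sc3.png

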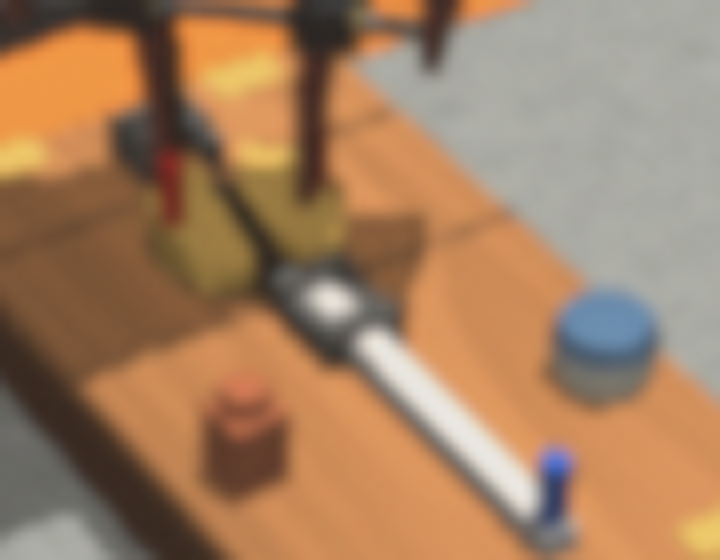

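Run:
```python
from h import *
S=pickle.load(open('pics/side3.pkl','rb'))
f=lambda p,z:ray(S,crop(p,240,145,8),z)
a=f((225,182),.078);b=f((270,258),.078);p=f((170,153),.106);pb=f((173,220),.078)
d=a-b;print(a,b,np.arctan2(d[1],d[0])-1.747, p,pb)
for q in(p,pb): e=q[:2]-[.507,.1445];print(np.linalg.norm(e),np.arctan2(e[1],e[0])%(2*np.pi)-1.747-np.pi/2)
```

```text
[0.50379297 0.15683381 0.078     ] [0.5027639  0.10591555 0.078     ] -0.1964112481173177 [0.47824923 0.14639614 0.106     ] [0.47686046 0.14162846 0.078     ]
0.028813226850420273 -0.24205921609282854
0.030276022899369034 -0.08121564772541512
```

apply_moves:
  motion:
    - [[0,-0.05,0],[-0.07,0,0],4.6]
    - [[0,-0.05,0],[-0.14,0,0],4.6]
    - [[0,-0.05,0],[-0.18,0,0],4.6]
    - [[0,-0.05,0],[-0.18,0,0],4.6]
    - [[0,-0.05,0],[-0.18,0,0],4.6]

```text
clock: 3.8
eef_pos: [0.506, 0.1451, 0.0871]
orientation: [0.58, -0.4, 0.587, 0.398]
force: [-1.3, -1.4, 0.4]
width: 0.0462
```

Run:
```python
from h import *
delta([.507,.1455,.088],2.78)
snap('side','side4')
a=cv2.imread('pics/side4.png')[145:215,240:330]; cv2.imwrite('pics/sc4.png',cv2.resize(a,None,fx=8,fy=8,interpolation=cv2.INTER_CUBIC))
```

```text
shift cm [-0.09 -0.08  0.08] rot [-0.01  -0.009 -0.003] pos [0.506  0.1451 0.0871] jaw 2.77 q7 2.271 F [-1.3 -1.4  0.4] w 0.0462 t 3.8
```

View pics/sc4.png

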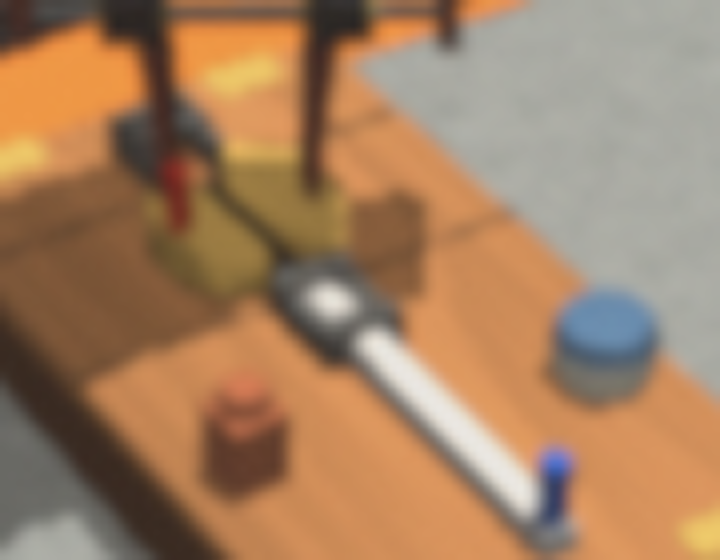

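Slot, crop (220,185)→(285,250), now points straight at the guide. I'll back off, lift, and check from above.

apply_moves:
  motion:
    - [[0,0,0],[0.1,0,0],4.6]
    - [[-2,0,0],[0.15,0,0],4.6]
    - [[-5,0,0],[0.15,0,0],4.6]
    - [[-8,0,0],[0.3,0,0],2]
    - [[-8,0,0],[0.45,0,0],0]

```text
clock: 4.35
eef_pos: [0.5089, 0.1469, 0.1711]
orientation: [0.659, -0.258, 0.659, 0.255]
force: [0.3, -0.4, 0.1]
width: 0.0336
```

Run:
```python
from h import *
delta([.549,-.110,.165],1.745)
```

```text
shift cm [  0.73 -21.65 -14.4 ] rot [ 0.568 -0.002  0.005] pos [0.5089 0.1469 0.1711] jaw 2.313 q7 1.884 F [ 0.3 -0.4  0.1] w 0.0336 t 4.35
```

apply_moves:
  motion:
    - [[0,-4.1,-2.7],[0.11,0,0],0]
    - [[0,-8.2,-5.5],[0.22,0,0],0]
    - [[0,-12.4,-8.2],[0.33,0,0],0]
    - [[0,-16.5,-11],[0.45,0,0],0]
    - [[0,-20.6,-13.7],[0.56,0,0],0]

```text
clock: 4.85
eef_pos: [0.5474, -0.0992, 0.1726]
orientation: [0.705, -0.063, 0.704, 0.06]
force: [1.3, 0.8, 0.7]
width: 0.0005
```

Run:
```python
from h import *
for n in('side','top'):
    s=snap(n,n+'5')
delta([.553,-.107,.165],1.745)
delta([.553,-.107,.082],1.745)
a=cv2.imread('pics/top5.png')[145:235,170:305]; cv2.imwrite('pics/tc5.png',cv2.resize(a,None,fx=5.9,fy=5.9,interpolation=cv2.INTER_CUBIC))
a=cv2.imread('pics/side5.png')[125:245,220:350]; cv2.imwrite('pics/sc5.png',cv2.resize(a,None,fx=5,fy=5,interpolation=cv2.INTER_CUBIC))
```

```text
shift cm [ 0.75 -0.24  0.53] rot [-0.007  0.     0.009] pos [ 0.5474 -0.1055  0.1725] jaw 1.738 q7 1.861 F [ 0.1  0.2 -0.4] w 0.0001 t 4.95
shift cm [ 9.05 -0.17  0.53] rot [-0.007  0.     0.009] pos [ 0.5474 -0.1055  0.1725] jaw 1.738 q7 1.861 F [ 0.1  0.2 -0.4] w 0.0001 t 4.95
```

View pics/tc5.png

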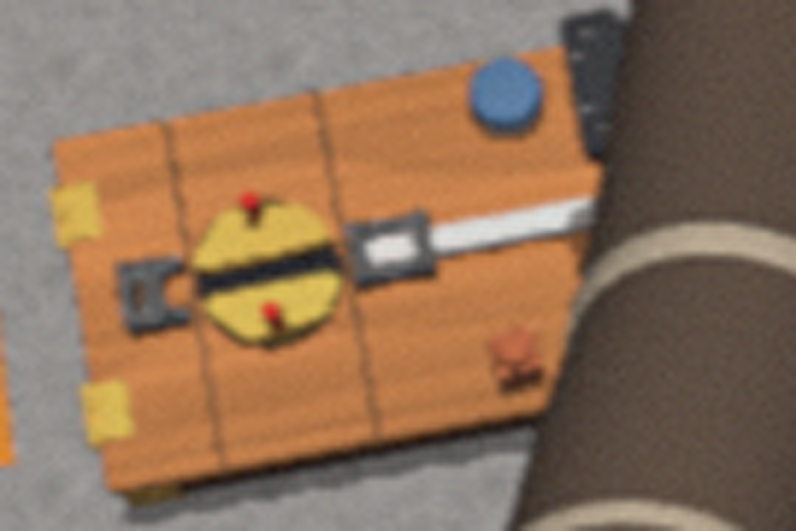

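View pics/sc5.png

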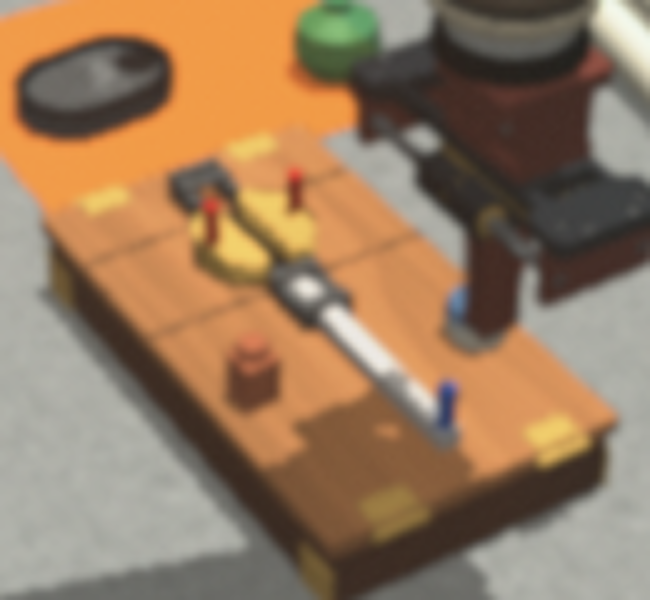

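Run:
```python
from h import *
for t,x0,y0,f,a,b in(('top5',170,145,5.9,(249,200),(271,312)),('side5',220,125,5,(295,176),(210,206))):
    S=pickle.load(open(f'pics/{t}.pkl','rb'))
    p=[ray(S,crop(q,x0,y0,f),.106) for q in(a,b)]; d=p[0]-p[1]; print(np.linalg.norm(d),np.arctan2(d[1],d[0])+np.pi/2-1.747,(p[0]+p[1])/2)
S=pickle.load(open('pics/side5.pkl','rb'));print(ray(S,crop((447,387),220,125,5),.1))
```

```text
0.06084328538183477 0.024568458799137716 [0.5065849  0.14562627 0.106     ]
0.059458322422652775 -0.016400153608366663 [0.50615716 0.14021514 0.106     ]
[ 0.5433613  -0.06120553  0.1       ]
```

Posts are square to the bar within 0.03 rad in both views, and the bar is still short of the disc. Now I lower behind the stud.

apply_moves:
  motion:
    - [[3,-0.2,0.53],[-0.007,0,0],0]
    - [[6,-0.2,0.53],[-0.007,0,0],0]
    - [[8,-0.2,0.53],[-0.007,0,0],0]
    - [[9,-0.2,0.53],[-0.007,0,0.009],0]
    - [[9,-0.2,0.53],[-0.007,0,0.009],0]

```text
clock: 5.45
eef_pos: [0.5525, -0.1069, 0.0814]
orientation: [0.704, -0.061, 0.705, 0.062]
force: [1.0, -0.2, 0.2]
width: 0.0006
```

Run:
```python
from h import *
delta([.5258,.037,.082],1.745)
s=snap('side','side6')
a=cv2.imread('pics/side6.png')[125:245,220:350]; cv2.imwrite('pics/sc6.png',cv2.resize(a,None,fx=5,fy=5,interpolation=cv2.INTER_CUBIC))
```

```text
shift cm [-0.03 14.63 -0.15] rot [-0.001 -0.002 -0.002] pos [ 0.5525 -0.1069  0.0814] jaw 1.744 q7 1.888 F [ 1.  -0.2  0.2] w 0.0006 t 5.45
```

View pics/sc6.png

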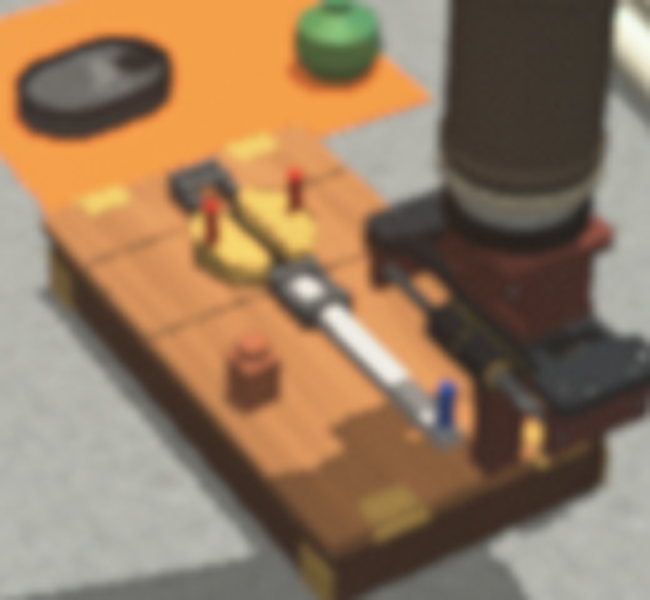

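The fingertips (490,465) are behind the stud (446,410), in line with the bar. I'm starting a gentle push.

apply_moves:
  motion:
    - [[0,1.2,0],[0,0,0],0]
    - [[0,2.2,0],[0,0,0],0]
    - [[0,3.2,0],[0,0,0],0]
    - [[0,4,-0.05],[0,0,0],0]
    - [[0,4.8,-0.05],[0,0,0],0]

```text
clock: 6.0
eef_pos: [0.5448, -0.0596, 0.0833]
orientation: [0.705, -0.061, 0.704, 0.061]
force: [-0.5, -2.8, 2.3]
width: 0.0004
```

Run:
```python
from h import *
delta([.5258,.037,.082],1.745)
s=snap('side','side7')
a=cv2.imread('pics/side7.png')[125:245,220:350]; cv2.imwrite('pics/sc7.png',cv2.resize(a,None,fx=5,fy=5,interpolation=cv2.INTER_CUBIC))
```

```text
shift cm [ 0.13  9.84 -0.2 ] rot [-0.001  0.001  0.   ] pos [ 0.5448 -0.0596  0.0833] jaw 1.744 q7 1.798 F [-0.5 -2.8  2.3] w 0.0004 t 6.0
```

View pics/sc7.png

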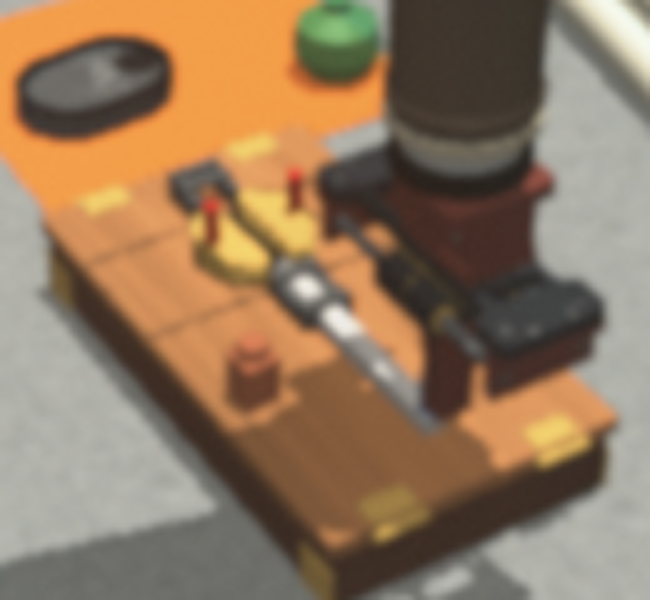

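The tail moved from about (455,440) to (435,425), with a 3 N reaction. The bar is sliding and the stud is hidden behind the finger, so I carry on.

apply_moves:
  motion:
    - [[0.05,1,0],[0,0,0],0]
    - [[0.1,2,-0.03],[0,0,0],0]
    - [[0.1,3,-0.05],[0,0,0],0]
    - [[0.1,4,-0.07],[0,0,0],0]
    - [[0.1,5,-0.1],[0,0,0],0]

```text
clock: 6.55
eef_pos: [0.5345, -0.0079, 0.082]
orientation: [0.705, -0.061, 0.704, 0.062]
force: [0.8, -1.5, 0.5]
width: 0.0004
```

Run:
```python
from h import *
delta([.5258,.037,.082],1.745)
s=snap('side','side8')
a=cv2.imread('pics/side8.png')[125:245,220:350]; cv2.imwrite('pics/sc8.png',cv2.resize(a,None,fx=5,fy=5,interpolation=cv2.INTER_CUBIC))
```

```text
shift cm [ 0.01  4.58 -0.08] rot [ 0.001  0.001 -0.001] pos [ 0.5345 -0.0079  0.082 ] jaw 1.746 q7 1.698 F [ 0.8 -1.5  0.5] w 0.0004 t 6.55
```

View pics/sc8.png

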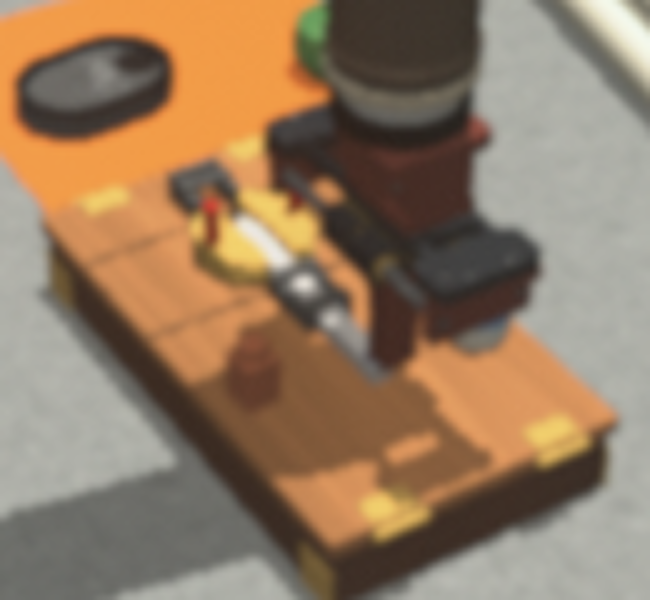

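The bar, at (255,235), is running through the slot. I push slowly for the rest.

apply_moves:
  motion:
    - [[0,1,0],[0,0,0],0]
    - [[0,2,-0.03],[0,0,0],0]
    - [[0,2.9,-0.05],[0,0,0],0]
    - [[0,3.5,-0.07],[0,0,0],0]
    - [[0,4,-0.08],[0,0,0],0]

```text
clock: 7.1
eef_pos: [0.5262, 0.034, 0.082]
orientation: [0.704, -0.062, 0.704, 0.063]
force: [1.0, -2.8, 0.1]
width: 0.0008
```

Run:
```python
from h import *
delta([.5258,.037,.082],1.745)
s=snap('side','side9')
a=cv2.imread('pics/side9.png')[125:245,220:350]; cv2.imwrite('pics/sc9.png',cv2.resize(a,None,fx=5,fy=5,interpolation=cv2.INTER_CUBIC))
```

```text
shift cm [0.   0.3  0.01] rot [ 0.003  0.001 -0.002] pos [0.5262 0.034  0.082 ] jaw 1.748 q7 1.616 F [ 1.  -2.8  0.1] w 0.0008 t 7.1
```

View pics/sc9.png

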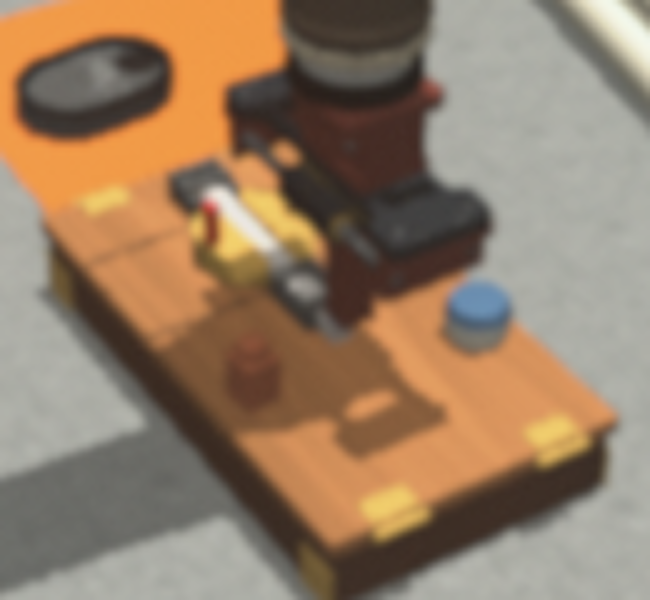

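Nose is entering the keeper at (205,185). I continue in small steps until the force rises.

apply_moves:
  motion:
    - [[0,0.3,0],[0,0,0],0]
    - [[0,0.5,0],[0,0,0],0]
    - [[0,0.7,0],[0,0,0],0]

```text
clock: 7.45
eef_pos: [0.5254, 0.0375, 0.0821]
orientation: [0.705, -0.062, 0.704, 0.061]
force: [3.9, -16.1, 0.9]
width: 0.0005
```

Force rose to 16 N where the stop was predicted (0.037). I back off, lift and move clear to check.

apply_moves:
  motion:
    - [[0,0.1,0],[0,0,0],0]
    - [[0,-1.5,0],[0,0,0],0]
    - [[0,-4,0],[0,0,0],0]
    - [[-3,-4,0],[0,0,0],0]
    - [[-7,-5,0],[0,0,0],0]

```text
clock: 7.95
eef_pos: [0.5322, -0.011, 0.151]
orientation: [0.703, -0.062, 0.706, 0.062]
force: [0.2, 0.2, 0.4]
width: 0.0002
```

apply_moves:
  motion:
    - [[-4,-4,0],[0,0,0],0]
    - [[-6,-9,0],[0,0,0],0]
    - [[-6,-13,0],[0,0,0],0]
    - [[-6,-16,0],[0,0,0],0]
    - [[-6,-16,0],[0,0,0],0]

```text
clock: 8.45
eef_pos: [0.5598, -0.1737, 0.211]
orientation: [0.703, -0.06, 0.706, 0.059]
force: [0.3, 0.3, 0.0]
width: 0.0008
```

Run:
```python
from h import *
for n in('side','top'):
    s=snap(n,n+'10')
delta([.553,-.107,.165],1.745)
a=cv2.imread('pics/top10.png')[145:235,170:305]; cv2.imwrite('pics/tc10.png',cv2.resize(a,None,fx=5.9,fy=5.9,interpolation=cv2.INTER_CUBIC))
a=cv2.imread('pics/side10.png')[125:245,220:350]; cv2.imwrite('pics/sc10.png',cv2.resize(a,None,fx=5,fy=5,interpolation=cv2.INTER_CUBIC))
```

```text
shift cm [4.55 6.16 0.4 ] rot [-0.001 -0.005 -0.001] pos [ 0.5599 -0.1683  0.2105] jaw 1.744 q7 2.0 F [-0.4  0.3  0.3] w 0.0005 t 8.55
```

View pics/tc10.png

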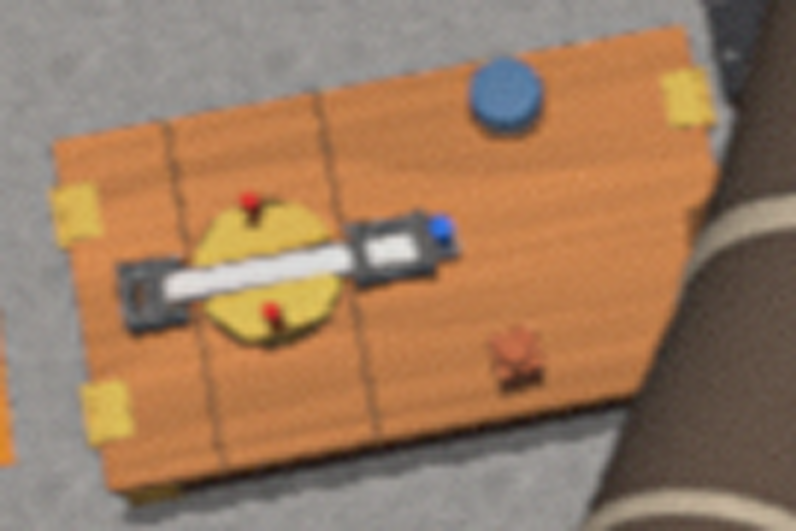

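View pics/sc10.png

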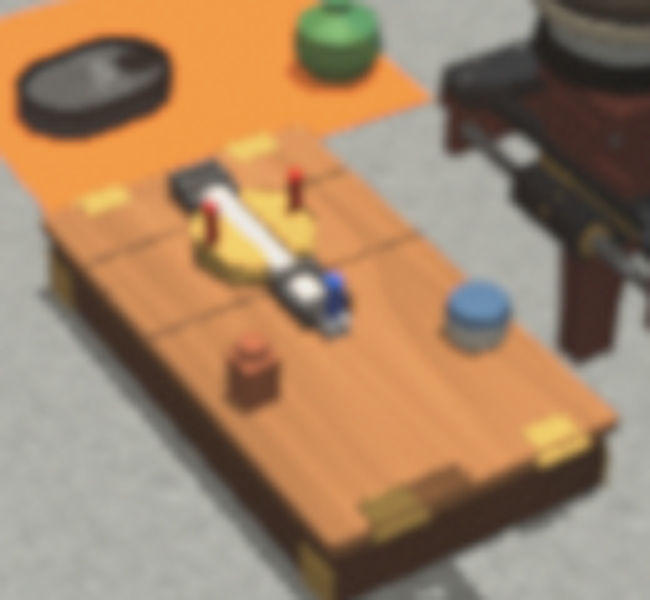

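Run:
```python
from h import *
T=pickle.load(open('pics/top10.pkl','rb'));S=pickle.load(open('pics/side10.pkl','rb'));S0=pickle.load(open('pics/side0.pkl','rb'))
d=np.array([np.cos(1.747),np.sin(1.747)])
T0=pickle.load(open('pics/top0.pkl','rb'))
a=ray(T,crop((441,228),170,145,5.9),.1);a0=ray(T0,crop((655,181),170,145,5.9),.1)
b=ray(S,crop((334,280),220,125,5),.1);b0=ray(S0,crop((537,343),220,145,6),.1)
print(a,b,(a-a0)[:2]@d,(b-b0)[:2]@d)
C=np.array([.5183,.0775])
for q in(a,b):print('nose x',(q[:2]-C)@d+.161)
D=np.array([.5067,.1455]);print((a[:2]-D)@d+.231)
for n,p in(('whiteend',(163,287)),('keep far',(119,298)),('keep near',(190,288))):
  q=ray(T,crop(p,170,145,5.9),.074);print(n,(q[:2]-C)@d)
for s,x0,y0,w,h,n in((T,185,180,70,30,'kt'),(S,245,150,60,50,'ks')):
  cv2.imwrite(f'pics/{n}.png',cv2.resize(s['frame'][y0:y0+h,x0:x0+w],None,fx=11,fy=11,interpolation=cv2.INTER_CUBIC))
```

```text
[0.52158149 0.05331511 0.1       ] [0.52168121 0.04885865 0.1       ] 0.11328796880986855 0.11142571999652756
nose x 0.13661436018220036
nose x 0.1322094191667506
0.13763385247192755
whiteend 0.12444285298083847
keep far 0.14788509841823524
keep near 0.11068452648992537
```

View pics/kt.png

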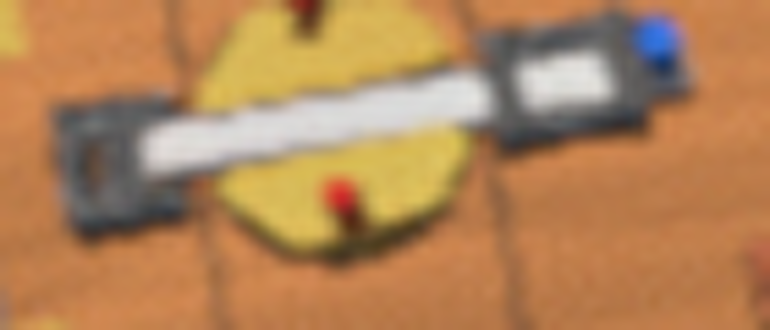

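View pics/ks.png

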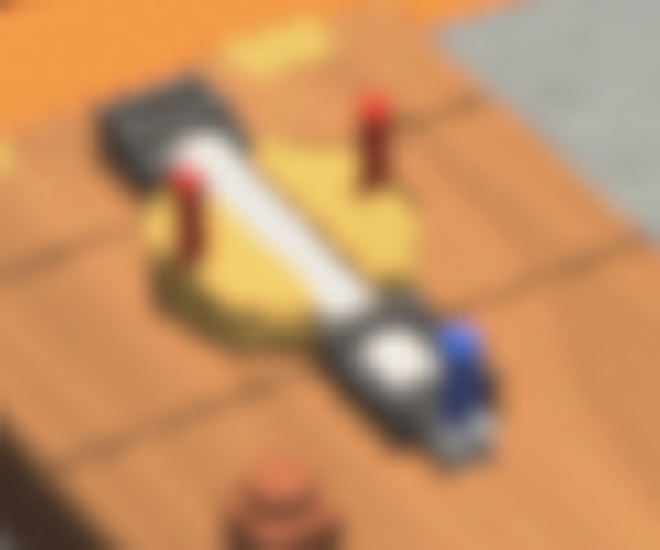

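The stud position puts the nose at about 132–137 mm. The brown gap still showing in the keeper's window leaves that doubtful, so I'll push again, lower and harder.

Run:
```python
from h import *
T=pickle.load(open('pics/top10.pkl','rb'))
d=np.array([np.cos(1.747),np.sin(1.747)]);C=np.array([.5183,.0775])
for x in(80,108,140):
  q=ray(T,crop((x,160),185,180,11),.066);print(x,(q[:2]-C)@d)
delta([.5315,.005,.14],1.745)
delta([.5315,.005,.079],1.745)
```

```text
80 0.1422769134344594
108 0.1345395002317282
140 0.1256956706194599
shift cm [ 7.07 17.56  0.23] rot [-0.001 -0.005 -0.001] pos [ 0.5599 -0.1683  0.2105] jaw 1.744 q7 2.0 F [-0.4  0.3  0.3] w 0.0005 t 8.55
shift cm [13.17 17.55  0.27] rot [-0.001 -0.005 -0.001] pos [ 0.5599 -0.1683  0.2105] jaw 1.744 q7 2.0 F [-0.4  0.3  0.3] w 0.0005 t 8.55
```

apply_moves:
  motion:
    - [[2,4.5,0.1],[0,0,0],0]
    - [[4,9,0.2],[0,0,0],0]
    - [[6,13.5,0.2],[0,0,0],0]
    - [[7,17.2,0.25],[0,0,0],0]
    - [[10,17.2,0.27],[0,0,0],0]

```text
clock: 9.05
eef_pos: [0.5322, 0.0104, 0.1117]
orientation: [0.703, -0.063, 0.705, 0.067]
force: [1.3, 0.2, 0.2]
width: 0.0005
```

Run:
```python
from h import *
delta([.5315,.005,.078],1.745)
delta([.5258,.0375,.078],1.745)
```

```text
shift cm [ 3.36 -0.53 -0.16] rot [ 0.01  -0.002 -0.005] pos [0.5322 0.0104 0.1117] jaw 1.755 q7 1.675 F [1.3 0.2 0.2] w 0.0005 t 9.05
shift cm [ 3.38  2.77 -0.12] rot [ 0.01  -0.002 -0.005] pos [0.5322 0.0104 0.1117] jaw 1.755 q7 1.675 F [1.3 0.2 0.2] w 0.0005 t 9.05
```

apply_moves:
  motion:
    - [[1.5,-0.5,-0.16],[0.01,0,0],0]
    - [[3.3,-0.5,-0.16],[0.01,0,0],0]
    - [[3.3,1,-0.15],[0.01,0,0],0]
    - [[3.3,2,-0.12],[0.01,0,0],0]
    - [[3.3,2.7,-0.12],[0.01,0,0],0]

```text
clock: 9.55
eef_pos: [0.5261, 0.0377, 0.0796]
orientation: [0.704, -0.061, 0.705, 0.063]
force: [2.6, -17.2, -2.9]
width: 0.0002
```

apply_moves:
  motion:
    - [[0,0.2,0],[0,0,0],0]
    - [[0,0.4,0],[0,0,0],0]
    - [[0,0.6,0],[0,0,0],0]

```text
clock: 9.85
eef_pos: [0.5259, 0.0379, 0.0802]
orientation: [0.704, -0.062, 0.705, 0.06]
force: [5.2, -23.0, -5.0]
width: 0.0008
```

Hard stop at the same place, now at 23 N. As a cross-check, I look at how the nose appeared mid-slot in the earlier picture, where its travel is known from the TCP.

Run:
```python
from h import *
S=pickle.load(open('pics/side8.pkl','rb'))
d=np.array([np.cos(1.747),np.sin(1.747)]);C=np.array([.5183,.0775])
cv2.imwrite('pics/n8.png',cv2.resize(S['frame'][155:205,250:310],None,fx=11,fy=11,interpolation=cv2.INTER_CUBIC))
for p in((238,215),(232,210)):
  q=ray(S,crop(p,220,125,5),.072);print((q[:2]-C)@d)
for k,n in(('side10',0),('side8',0)):
  S=pickle.load(open(f'pics/{k}.pkl','rb'))
  # keeper far/near reference, posts
# side-cam bias check: disc posts midpoint chest x should be .07
for t,x0,y0,f,a,b in(('side10',245,150,11,(374,105),(187,180)),):
  S=pickle.load(open(f'pics/{t}.pkl','rb'))
  m=sum(ray(S,crop(q,x0,y0,f),.106) for q in(a,b))/2; print('posts mid x',(m[:2]-C)@d)
  q=ray(S,crop((461,338),x0,y0,f),.1);print('stud x',(q[:2]-C)@d,'rel disc nose',(q-m)[:2]@d+.231)
T=pickle.load(open('pics/top10.pkl','rb'))
m=sum(ray(T,crop(q,170,145,5.9),.106) for q in((249,200),(271,312)))/2
q=ray(T,crop((441,227),170,145,5.9),.1);print('top mid',(m[:2]-C)@d,(q-m)[:2]@d+.231)
```

```text
0.08712729862910847
0.09358242362398397
posts mid x 0.06529223135372139
stud x -0.02758896570646927 rel disc nose 0.13811880293980933
top mid 0.06912499742148291 0.1373956954127324
```

View pics/n8.png

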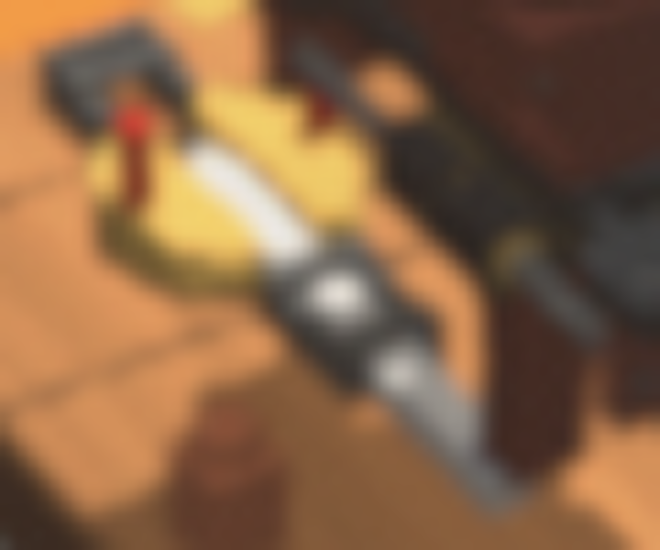

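Relative to the disc posts, the nose is at 138 mm (side) and 137 mm (top). The mid-slot nose tip plus the TCP travel gives about 140 mm. With the hard stop, I take the bar as home. Retreating.

apply_moves:
  motion:
    - [[0,-1.5,0],[0,0,0],0]
    - [[0,-4,0],[0,0,0],0]
    - [[-3,-4,0],[0,0,0],0]
    - [[-7,-5,0],[0,0,0],0]
    - [[-11,-8,0],[0,0,0],0]

```text
clock: 10.35
eef_pos: [0.5395, -0.0375, 0.1926]
orientation: [0.704, -0.063, 0.704, 0.062]
force: [1.5, -0.1, 0.9]
width: 0.0007
```

apply_moves:
  motion:
    - [[-3,-4,0],[0,0,0],0]
    - [[-5,-9,0],[0,0,0],0]
    - [[-6,-13,0],[0,0,0],0]
    - [[-6,-15,0],[0,0,0],0]
    - [[-6,-15,0],[0,0,0],0]

```text
clock: 10.85
eef_pos: [0.5661, -0.1885, 0.2543]
orientation: [0.705, -0.062, 0.704, 0.06]
force: [-0.4, 0.5, -0.1]
width: 0.0002
```

Run:
```python
from h import *
for n in('side','top'):
    s=snap(n,n+'11')
    x0,y0=(245,150) if n=='side' else (185,165)
    cv2.imwrite(f'pics/f{n}.png',cv2.resize(s['frame'][y0:y0+50,x0:x0+60],None,fx=11,fy=11,interpolation=cv2.INTER_CUBIC))
s=arm.read_state();print(s['eef_pos'],s['force'],np.abs(s['joint_vel']).max())
```

```text
[ 0.56605856 -0.18406471  0.25327292] [-0.19012539  0.55745308  0.07704723] 0.02235178932673368
```

View pics/fside.png

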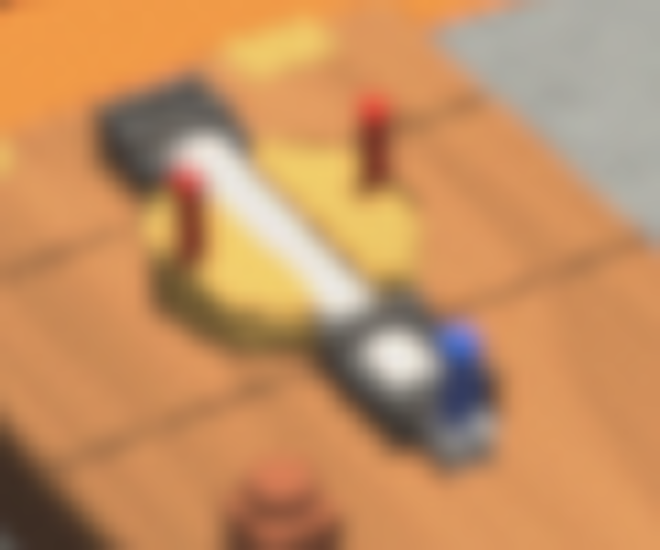

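View pics/ftop.png

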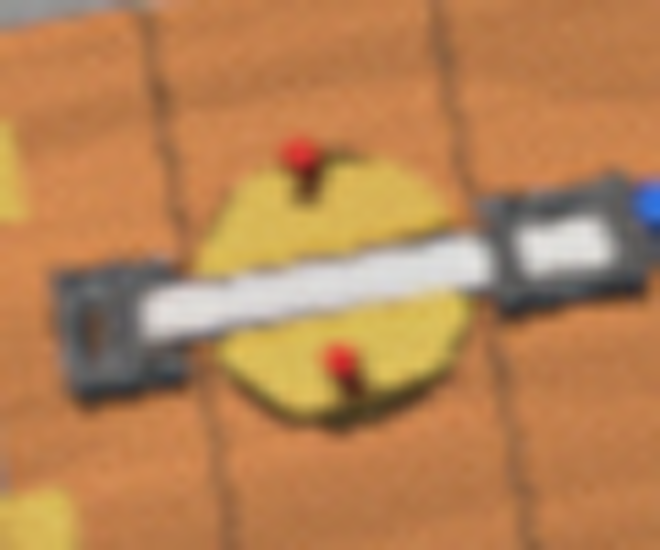

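View pics/top11.png

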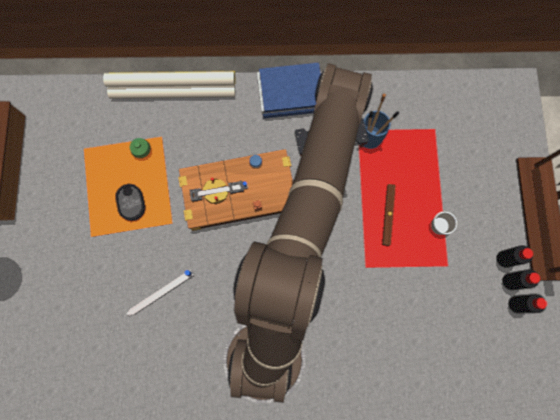

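The keeper window still looks brown. I'll compare its pixels with the start picture.

Run:
```python
from h import *
for k in('top0','top10','top11'):
  f=pickle.load(open(f'pics/{k}.pkl','rb'))['frame']
  print(k);print(f[189:201,189:203,2]);
a=[cv2.resize(pickle.load(open(f'pics/{k}.pkl','rb'))['frame'][183:205,184:206],None,fx=17,fy=17,interpolation=cv2.INTER_NEAREST) for k in('top0','top11')]
cv2.imwrite('pics/cmp.png',np.hstack(a))
a=[cv2.resize(pickle.load(open(f'pics/{k}.pkl','rb'))['frame'][150:172,248:270],None,fx=17,fy=17,interpolation=cv2.INTER_NEAREST) for k in('side0','side11')]
cv2.imwrite('pics/cmps.png',np.hstack(a))
```

```text
top0
[[167 144 137 131 127 110  98 104 101  99  97 102 124 165]
 [149 106  81  90  91  89  90  95  92  82  68  64 106 146]
 [155 109  89  93  98  97  91  88  73  69  87 111 132 149]
 [156 111  93  83  86  91  90  83  81 112 157 175 170 145]
 [156 110  92  77  81  87  89  83  95 151 179 189 182 141]
 [149 106  78  76  82  92  91  89 107 160 186 190 178 139]
 [157 119  91  69  88  93  91  89 107 153 176 179 172 145]
 [174 141  97  74  85  98  96  88  99 124 155 154 142 138]
 [179 148 110  83  90 100  98  93  94  90 104 102 104 123]
 [178 151 112  97  95  97  98  92  84  70  68  74  87 114]
 [179 151 109  92  82  85  85  75  65  56  58  53  72 113]
 [173 150 108  68  58  57  56  56  63  85 100 105 119 149]]
top10
[[177 151 138 136 132 113 106 109 105 100  98 107 126 167]
 [160 109  87  94 100  96  90  95  92  97  97 107 136 162]
 [164 107  90 100 112 102  96  97 104 131 166 192 205 211]
 [165 121 101  88  90  88  90  93 125 181 212 223 221 219]
 [158 120  97  83  86  96  96  92 135 192 221 222 219 220]
 [155 111  92  74  92  96  91  92 122 188 212 212 209 207]
 [164 126  92  72  95 100 
[... 343 characters left out ...]
4 142 137 131 117 105 107 109 101  98 112 130 168]
 [158 110  84  92  99  92  91  99  93  97 100 110 136 165]
 [163 110  93  97 110 102  97  93 104 135 170 193 208 212]
 [166 121 101  86  89  95  91  95 124 181 212 221 218 220]
 [158 117  94  78  90  94  92  94 131 194 222 224 221 221]
 [156 114  86  75  90  96  97  93 126 185 211 211 210 208]
 [167 126  93  73  91 100  91  92 116 157 166 161 140 135]
 [187 143 104  78  92 101  95  96 103 110 108  97  87 113]
 [183 152 110  91  95 104 105  96  95  87  88  92  99 130]
 [187 160 119  98  99 106 105  96  89  71  76  83  92 122]
 [188 161 117  95  90  88  86  81  70  66  62  58  80 121]
 [186 160 115  76  58  60  62  60  69  93 105 112 125 155]]
```

View pics/cmp.png

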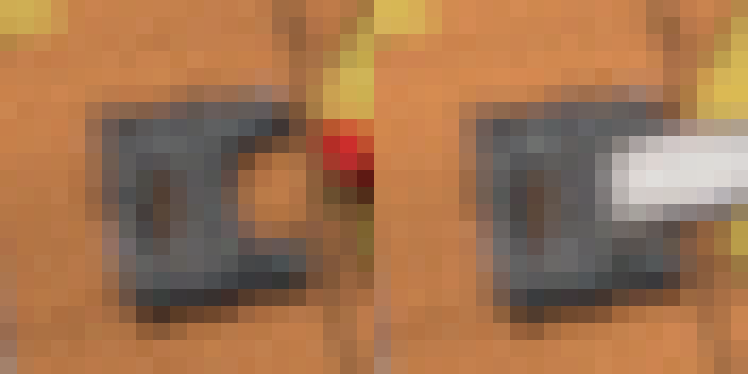

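View pics/cmps.png

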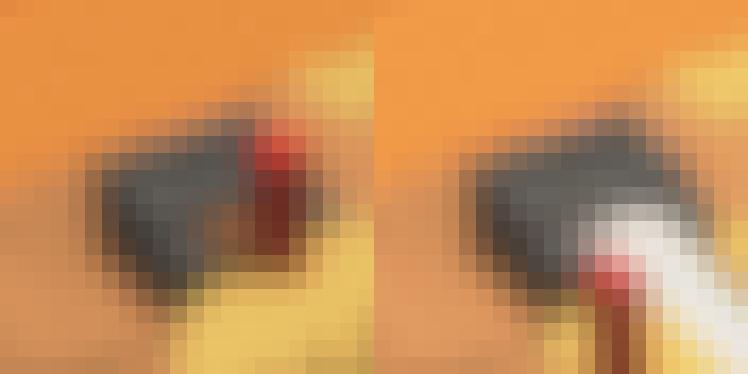

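```bash
python3 - <<'E'
from h import *
d=np.array([np.cos(1.747),np.sin(1.747)])
def cen(f,box,ch):
    x0,y0,x1,y1=box; g=f[y0:y1,x0:x1].astype(float)
    o=[c for c in range(3) if c!=ch]
    w=np.clip(g[...,ch]-g[...,o].max(-1)-60,0,None)
    yy,xx=np.mgrid[y0:y1,x0:x1]; return (w*xx).sum()/w.sum(),(w*yy).sum()/w.sum()
for k,bb,r1,r2 in(('top11',(238,178,252,190),(207,175,217,185),(211,193,221,203)),('side11',(280,176,294,184),(275,156,283,163),(258,162,266,169))):
    s=pickle.load(open(f'pics/{k}.pkl','rb')); f=s['frame']
    pb=cen(f,bb,0);pr=[cen(f,r1,2),cen(f,r2,2)];print(k,pb,pr)
    b=ray(s,pb,.099);m=[ray(s,p,.105) for p in pr]
    e=m[0]-m[1];mid=(m[0]+m[1])/2
    print('span',np.linalg.norm(e),'ang',np.arctan2(e[1],e[0])+np.pi/2-1.747,'nose',(b-mid)[:2]@d+.231)
E
python3 - <<'E'
import pickle
for k in('top0','top11'):
  f=pickle.load(open(f'pics/{k}.pkl','rb'))['frame']; print(f[193:196,191:196].tolist())
E
```

```text
top11 (np.float64(244.15686274509804), np.float64(182.9764705882353)) [(np.float64(211.31205673758865), np.float64(177.60283687943263)), (np.float64(215.40180586907448), np.float64(197.196388261851))]
span 0.06304104543866079 ang 0.03593761521915395 nose 0.13721237769652422
side11 (np.float64(286.2894736842105), np.float64(180.76315789473685)) [(np.float64(278.32613390928725), np.float64(158.89416846652267)), (np.float64(261.45402298850576), np.float64(166.33333333333334))]
span 0.06325942852629825 ang 0.08811943835050107 nose 0.13655209832030699
[[[89, 90, 92], [70, 75, 77], [60, 67, 81], [77, 80, 87], [89, 87, 89]], [[80, 79, 78], [69, 73, 76], [51, 63, 82], [73, 78, 92], [89, 88, 91]], [[87, 89, 91], [60, 62, 69], [56, 70, 88], [72, 80, 93], [85, 88, 91]]]
[[[92, 92, 94], [73, 75, 78], [68, 77, 90], [80, 85, 94], [90, 88, 92]], [[86, 88, 86], [68, 67, 75], [58, 69, 90], [74, 83, 96], [92, 92, 97]], [[88, 90, 93], [66, 69, 73], [58, 72, 91], [78, 87, 100], [85, 87, 91]]]
```

Run:
```python
from h import *
print(job.close_job())
```

```text
the job is handed in; nothing more can be done
None
```

The seal chest appears to be locked: the bar lies through the disc's slot with its nose in the keeper, and I handed the job in at about 11 s of the 64 s. No verdict was reported, so this rests on my own measurements.

**What I did:** I turned the disc about 1.4 rad anticlockwise by pushing both red posts with the fingertips. With the arm moved aside, I checked that the slot was within 0.03 rad of the bar while its nose was still short of the disc. Then I pushed the blue stud from behind with the shut fingers. The bar stopped hard, first at 16 N and again at the same place at 23 N on a second push. I then moved clear, and the last force reading was near zero.

**Last checks:**
- **Slot alignment:** centroid measurements put it 0.04 rad (top) and 0.09 rad (side) from in line, within the 0.17 allowed. The bar now lies through it.
- **Nose position:** measured from the stud and posts, it is at 136.5 to 137 mm along the chest, where above 134 is required and 140 is the stop. The pixels only allow about ±1.5 mm.
- **Other things on the table:** by eye, none had moved in the last top picture; I did not measure them.

**Checks that disagreed:**
- The nose measured about 3 mm short of the stop, although the bar stopped hard at 23 N.
- The narrow slit in the keeper looked the same before and after, so I could not see the nose touching the stop.
- Positions from the side camera came out about 5 mm short along the bar, so I measured relative to the posts.

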